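# Shake the last dowel pins out of an upturned paint tin into the box

## Robot

A 7-joint arm with a two-finger parallel gripper is mounted at the origin on a cart in front of the work surface, level with it; the furniture and walls round the work are solid. World frame = base frame: x ahead of the robot, y to its left, z up, the work surface at z = 0. Lengths are in m, angles in rad, forces in N, time in s.
With the tool pointing down it reaches from about 0.4 to 0.925 m from the base axis. Payload 4.1 kg.
Tool frame: the origin (TCP) lies between the finger pads; the fingertips stand 11 mm ahead of it and the grasp point (between the pads) lies 8 mm behind it; z points along the fingers, y is the direction in which the jaws open and shut (so a half turn about z gives the same grasp; the last joint's range is limited). The gripper opens to 85 mm and grips with 20 to 120 N. Pads are 22 mm wide; open, the fingers measure 114 mm over their backs; the gripper's body (76 mm by 85 mm) begins 54 mm behind the grasp point. The pads swing forward as they close: fully open they stand 13 mm farther back than shut.
Start: joints at [1.11, 0.398, 0.045, 1.537, -0.019, 1.207, -0.051], TCP at [0.23, -0.608, 0.242] pointing down, gripper open.
Joint ranges: [-2.82, 2.82], [-0.49, 2.23], [-1.37, 1.46], [0, 2.46], [-1.36, 4.5], [0.23, 2], [-2.94, 2.94]. Speed limits (rad/s): [2.57, 2.57, 3.14, 3.14, 3.14, 3.14, 3.14].

## Interface

Orientations are given as a rotation vector (axis times angle).
In Python, from plant import arm, cams, ticket, search_frame, tip_of gives the robot as it stands.
- The arm moves only by the tool send_rows, never from a script. Its argument "commands" is a list of rows, each an object with "slide": the shift along the tool's x, y, z in cm, a list of three; "angular": the turn, a rotation vector about the tool's x, y, z in degrees, a list of three; "jaw": the opening, from 0 (shut) to 1 (fully open). A call has exactly 8 rows; each row is the pose to reach, as a shift and turn from the pose commanded when the call began, along the tool's axes at that moment; what a row does not reach only later rows make up. A row lasts 1/12 s, in which the tool goes at most 41.7 mm and 7.16 degrees, less where a joint would pass 70% of its speed; a pose out of reach is approached as far as the arm can. A call with a gripper value outside its range is refused whole. The fingers move at their own pace and stop on an object; the grip force is fixed at half the most. Time passes only in rows, so rows that repeat a pose let the fingers close, or fill a call up. It gives the time, the measured TCP pose, the force and the opening at its end, in the units of the state.
- arm.get_obs(): the state, without advancing time (a new reading comes with each control period).
- cams.camera(name): name is "scene" or "top" or "wrist"; returns (picture, depth): 480x640x3 uint8, red, green, blue; 480x640 float32, m along the optical axis (not along the pixel's ray), 0 where there is no reading.
- cams.get_calibration(name): a dict with "vertical_fov" (degrees; the focal length in pixels is half the picture's height over the tangent of half this angle, whatever the lens; pixels are square), "cx", "cy" (the principal point, pixels), "D" ([k1, k2, p1, p2, k3] as OpenCV has them; the pictures are not rectified), "position" and "attitude" of the camera in the world. Camera axes: x right, y down, z forward; pixel columns grow to the right and rows downward; lengths in m; the calibration is good to about 2 mm. A picture is of the moment at which its call begins: read the wrist's pose just before it. get_calibration takes no time and is no camera call; for the wrist camera it gives the pose at the moment of the call.
- ticket.hand_in(): hands the job in, once; it reports no verdict.
Trained networks look in the newest picture that a camera, given by its name, has taken for a name from the list of things; names that differ only in an ending like _2 or _b are one class to them, and where a whole thing is asked for, a point or a joint stands for the part that bears it (a point fixed in the world has none). Each returns a list of dicts, best first, with "score" (0 to 1); they miss things now and then, are a little off and sometimes report something else, mostly with a low value. They report only what shows in the picture. A call takes as long as a camera call. They do not tell look-alikes from the thing itself.
- search_frame(camera, target): "box" ([centre column, centre row, width, height] in pixels, round what is visible of it).
- tip_of(camera, target): "point" ([column, row] in pixels: a listed point, or the origin of a listed thing).
The state is a dict: "clock": time; "q": joint angles; "joint_vel": joint speeds; "tau": joint torques, N m; "tcp_pos": TCP position; "tcp_rot": TCP orientation; "wrist_force": force on the tool from outside, world axes, zero at the start; "torque": the same for the moment, N m; "finger_gap": finger opening in m.
Only numpy, scipy, OpenCV 4.12 (cv2) and the standard library are available. Lean on these libraries where they do the work, as an engineer would, in place of code of your own. Each camera call takes 0.05 s, during which the arm holds its last target.

## Task

The plain paint tin standing upside down on the bench still has its last three steel dowel pins hung up inside on its inturned rim. Pick it up mouth down and shake it over the open wooden box, in the air without knocking it on the box, until its weight stops dropping and every pin lies in the box; then stand the empty tin back on the bench, still mouth down, and swing the box's lid shut. Leave the oil bottle and the tape measure as they are.

Things in the scene. Friction and masses are not known exactly. Their poses are not given: they have to be found in the camera images.
- tin: Plain bare-metal paint tin without lid, 66 mm across (70 over the beads at its two ends), 88 mm high, about 0.11 kg empty, standing upside down: closed base on top, mouth down. Origin: centre of the mouth, on the bench; z up to the base. Smooth round wall: grip across it 25 to 80 mm above the mouth. A 4 mm thick inturned ring narrows the mouth to 41 mm; inside it is 62 mm across.
- tin_base (a point): Centre of the tin's closed base, on top while it stands upside down, 88 mm above the mouth.
- pin_1: Oiled steel dowel pin inside the tin, out of sight: round, 12 mm thick, 48 mm long with domed ends, 42 g (0.41 N). Origin: its middle; x along it. It lies across the opening, both ends on the inturned ring, and stays there while the tin is lifted and carried smoothly. It falls out end first and needs 50 mm of free drop below the mouth.
- pin_2: Second pin, equal to pin_1, beside it across the opening. Brisk sideways strokes of some 40 mm (about 0.15 s each) in changing directions, or rocking the tin to 30 degrees either way, make pins slip off the ring and fall, not always in one bout; gentle motion does not.
- pin_3: Third pin, equal to pin_1, the last, lying crosswise on top of pin_1 and pin_2 inside the tin; it may hang on the ring in its turn when they have gone. Now and then a fallen pin stays leaning on end against a box wall, where the lid will not shut over it until it is knocked over flat.
- blade_box: Wooden box fixed to the bench, lid open: 100 mm deep (x), 190 mm long (y), walls 40 mm high and 6 mm thick, floor 6 mm. Origin: centre of its underside; +x towards the hinge side, away from the robot. Inside 88 x 178 mm; a low cross wall (top 26 mm above the bench) at y = -30 mm parts a large compartment, with a plywood floor, from a small one; pins may lie in either.
- box_pocket (a point): Centre of the floor of the box's large compartment (88 x 117 mm), 9 mm above the bench, 30.5 mm along the box's +y from its origin.
- blade_box_lid (a joint): Lid hinge, rad: 0 shut, 1.83 fully open, leaning back past upright. The lid is a 100 x 190 x 8 mm board of 0.1 kg; its hinge axis runs along the box's y at x = +52 mm, 41 mm above the bench. Open, its free edge stands about 145 mm above the bench, up to 30 mm behind the hinge. Light: pushed from behind, it falls shut by itself below about 1.1 rad.
- honing_oil: Small brown dropper bottle standing on the bench, 34 mm wide, 102 mm high. Origin: centre of its underside. Not to be disturbed.
- tape_measure: Pocket tape measure on the bench, 31 x 84 x 60 mm. Origin: centre of its underside. Not to be disturbed.
Not all that is in view belongs to the job. Of the things that look like the tin, the largest one is meant.

How it is judged:
By the outcome, as a careful person would: the job done as asked, in the order asked, and still so for the second after the job is handed in, with the robot touching nothing.
It also fails if it takes over 72 s, if anything falls off the work surface, if the arm or the gripper's body presses on something with over 40 N, if the wrist force passes 120 N, or if a joint passes its speed limit or range.

## Working session

There is one attempt and no reset: what is moved stays moved. The work goes in short steps, Python scripts to look and compute and a tool call to move; the robot and the scene stay as the last step left them, time stands still between calls to the robot, and variables do not carry over. Pictures are saved under pics/ and viewed, and the job is handed in when it is done.

Besides the shell and the picture viewer there is one more tool, called after "Request:" as name(argument=value, ...) on one line, values as JSON. send_rows: Moves the arm, as the interface text tells. Its arguments: {"type":"object","properties":{"commands":{"type":"array"}},"required":["commands"]}

```bash
ls; mkdir -p pics
python3 - <<'E'
from plant import arm,cams,search_frame,tip_of
import cv2,numpy as np
print(arm.get_obs())
for n in ["scene","top","wrist"]:
    p,d=cams.camera(n); cv2.imwrite(f"pics/{n}0.png",p[:,:,::-1]); np.save(f"pics/{n}0d.npy",d)
    print(n,cams.get_calibration(n))
    for t in (["tin","blade_box","honing_oil","tape_measure"] if n!="wrist" else []):
        print(t,[(np.round(r["box"]),round(r["score"],2)) for r in search_frame(n,t)][:4])
    for t in (["tin_base","box_pocket"] if n!="wrist" else []):
        print(t,[(np.round(r["point"]),round(r["score"],2)) for r in tip_of(n,t)][:4])
print(arm.get_obs()["clock"])
E
```

```text
pics
{'clock': 0.0, 'q': array([ 1.10998975,  0.39922434,  0.04500896,  1.53787333, -0.01871175,
        1.20690995, -0.05070599]), 'joint_vel': array([0.00048417, 0.00057729, 0.00041273, 0.00033521, 0.00085254,
       0.00090668, 0.0005871 ]), 'tau': array([-1.79271897e-04, -4.75117886e+01,  1.36496298e+00, -2.54212081e+01,
        1.16304512e-02,  9.43220104e-03, -2.84004500e-06]), 'tcp_pos': array([ 0.22989826, -0.6073288 ,  0.24124501]), 'tcp_rot': array([-3.08838659e+00, -5.65074255e-01,  7.44645110e-04]), 'wrist_force': array([-0.21354746, -0.33101435,  0.07228147]), 'torque': array([-0.09483836, -0.00625121,  0.04183289]), 'finger_gap': 0.08507269930891766}
scene {'vertical_fov': 48.13429999642726, 'cx': 318.7274387852115, 'cy': 242.03660007294602, 'D': array([-0.15268578,  0.        ,  0.        ,  0.        ,  0.        ]), 'position': array([0.06124334, 0.38236286, 0.76114442]), 'attitude': array([-0.99119882,  2.42692405, -1.06541299])}
tin [(array([275., 284.,  44.,  57.]), 0.88), (array([242., 330.,  34.,  44.]), 0.78), (array([277., 240.,  44.,  34.]), 0.69), (array([37
[... 680 characters left out ...]
54.,  37.,  30.]), 0.8), (array([314., 334.,  27.,  28.]), 0.69)]
blade_box [(array([432., 300., 129., 139.]), 0.61), (array([321., 192.,  38.,  35.]), 0.6)]
honing_oil [(array([269., 305.,  22.,  22.]), 0.76)]
tape_measure [(array([319., 189.,  44.,  43.]), 0.61)]
tin_base [(array([261., 235.]), 0.89), (array([204., 250.]), 0.69), (array([315., 331.]), 0.64)]
box_pocket [(array([403., 292.]), 0.58)]
wrist {'vertical_fov': 68.77141094716268, 'cx': 315.7693368409639, 'cy': 241.32964540813842, 'D': array([-0.03238719,  0.        ,  0.        ,  0.        ,  0.        ]), 'position': array([ 0.30857845, -0.57821431,  0.37399719]), 'attitude': array([ 2.3512801 , -1.6240185 , -0.26803981])}
0.75
```

View pics/scene0.png

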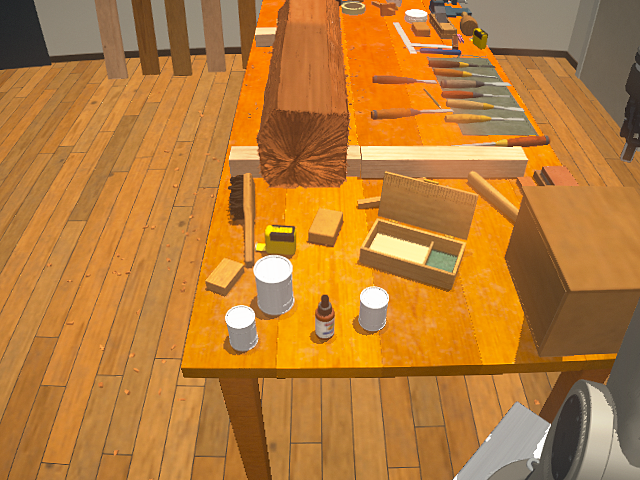

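View pics/top0.png

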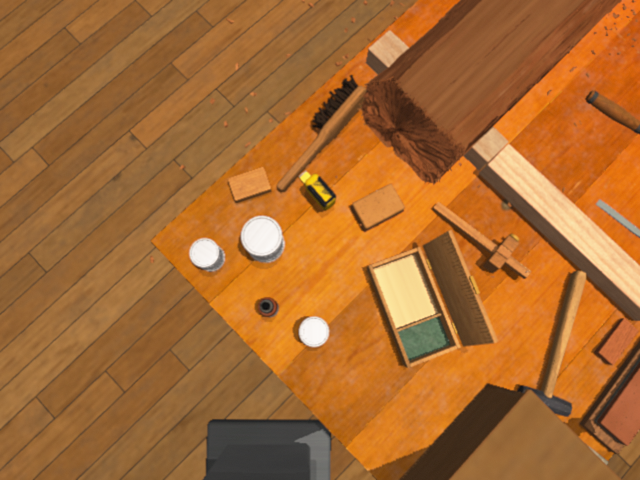

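View pics/wrist0.png

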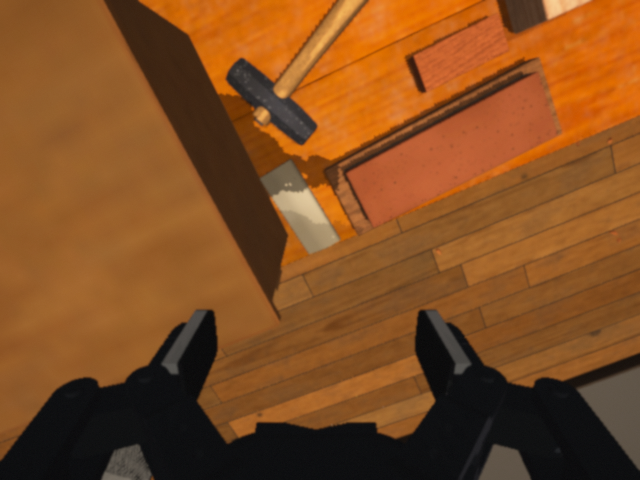

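The largest tin is at scene (275,284) and top (261,239). The box is open, with its lid on the far side, and a large brown cabinet stands between the arm and the bench area. Next I'll measure all of these.

```bash
cat > h.py <<'E'
import cv2,numpy as np
from scipy.spatial.transform import Rotation as R
def K(c):
    f=240/np.tan(np.radians(c["vertical_fov"]/2)); return np.array([[f,0,c["cx"]],[0,f,c["cy"]],[0,0,1]])
def und(c,uv): return cv2.undistortPoints(np.array(uv,float).reshape(-1,1,2),K(c),c["D"]).reshape(-1,2)
def rays(c,uv):
    n=und(c,uv); d=np.c_[n,np.ones(len(n))]; return d@R.from_rotvec(c["attitude"]).as_matrix().T
def onz(c,uv,z):
    r=rays(c,uv); return c["position"]+r*((z-c["position"][2])/r[:,2])[:,None]
def cloud(c,d):
    v,u=np.mgrid[0:480,0:640]; r=rays(c,np.c_[u.ravel(),v.ravel()])
    return (c["position"]+r*d.ravel()[:,None]).reshape(480,640,3)
def proj(c,P):
    M=R.from_rotvec(c["attitude"]).as_matrix(); rv=cv2.Rodrigues(M.T)[0]
    return cv2.projectPoints(np.array(P,float).reshape(-1,1,3),rv,-M.T@c["position"],K(c),c["D"])[0].reshape(-1,2)
def tri(c1,p1,c2,p2):
    a=rays(c1,[p1])[0];b=rays(c2,[p2])[0]
    A=np.c_[a,-b]; s=np.linalg.lstsq(A,c2["position"]-c1["position"],rcond=None)[0]
    q1=c1["position"]+a*s[0];q2=c2["position"]+b*s[1]; return (q1+q2)/2,np.linalg.norm(q1-q2)
E
python3 - <<'E'
from h import *; from plant import cams
C={n:cams.get_calibration(n) for n in["scene","top"]}
P={n:cloud(C[n],np.load(f"pics/{n}0d.npy")) for n in C}
np.set_printoptions(precision=3,suppress=True)
def pt(n,u,v,k=2): return np.median(P[n][v-k:v+k+1,u-k:u+k+1].reshape(-1,3),0)
print("tin base scene",tri(C["scene"],(274,266),C["top"],(261,235)))
print("tin base d",pt("top",261,235),pt("scene",274,266))
t=P["top"]
def reg(u0,u1,v0,v1,z0,z1):
    q=t[v0:v1,u0:u1].reshape(-1,3); q=q[(q[:,2]>z0)&(q[:,2]<z1)]; return q
q=reg(235,290,210,270,.078,.1); (c,r)=cv2.minEnclosingCircle(q[:,:2].astype(np.float32)); print("tin top circ",c,r,np.median(q[:,2]))
for nm,a in dict(tin2=(185,228,230,275),tin3=(295,335,312,352),oil=(250,285,292,325),tape=(297,340,165,212),brush=(275,370,70,195),block=(345,410,180,230),block2=(225,275,165,205)).items():
    q=reg(*a,.015,.4); c,r=cv2.minEnclosingCircle(q[:,:2].astype(np.float32)); print(nm,c,r,"zmax",q[:,2].max(),q.min(0)[:2],q.max(0)[:2])
# box
q=reg(360,500,225,370,.03,.05); rect=cv2.minAreaRect(q[:,:2].astype(np.float32)); print("rim",rect, cv2.boxPoints(rect))
q=reg(360,500,225,370,.06,.4); rect=cv2.minAreaRect(q[:,:2].astype(np.float32)); print("lid",rect, cv2.boxPoints(rect),q[:,2].max())
print("pocket",pt("top",403,292),pt("scene",398,252))
for uv in [(370,267),(425,245),(407,364),(461,346)]: print(uv,onz(C["top"],[uv],.04))
q=P["scene"][185:330,515:630].reshape(-1,3); q=q[(q[:,2]>.05)]; print("cab",q.min(0),q.max(0))
for uv in [(525,188),(505,252),(570,290),(545,350),(625,190)]: print(uv,pt("scene",*uv))
for uv in [(490,388),(530,400),(400,470)]: print(uv,pt("top",*uv))
for uv in [(275,250),(300,150),(347,150),(262,150)]: print("log",uv,pt("scene",*uv))
E
```

```text
tin base scene (array([ 0.586, -0.032,  0.098]), np.float64(0.0021918626208989964))
tin base d [ 0.589 -0.03   0.085] [ 0.594 -0.039  0.088]
tin top circ (0.5890688300132751, -0.029606474563479424) 0.034680452197790146 0.08532728248157184
tin2 (0.5630146265029907, 0.06896589696407318) 0.02580171637237072 zmax 0.06725068300805204 [0.538 0.044] [0.588 0.094]
tin3 (0.42954862117767334, -0.12004084140062332) 0.025159712880849838 zmax 0.06833977844891026 [ 0.405 -0.145] [ 0.453 -0.096]
oil (0.4713231921195984, -0.03990352526307106) 0.017065241932868958 zmax 0.1019390182710318 [ 0.455 -0.057] [ 0.487 -0.024]
tape (0.6939982771873474, -0.11643294990062714) 0.04985733702778816 zmax 0.06295586188758129 [ 0.65  -0.158] [ 0.737 -0.087]
brush (0.7858831286430359, -0.14490215480327606) 0.13087260723114014 zmax 0.18402566112304974 [ 0.669 -0.221] [ 0.91 -0.05]
block (0.6589474678039551, -0.237641841173172) 0.04924384877085686 zmax 0.03242940938344252 [ 0.616 -0.286] [ 0.702 -0.189]
block2 (0.6999431848526001, 0.001548267900943756) 0.040498774498701096 zmax 0.02578531806108575 [ 0.668 -0.038] [0.73
[... 358 characters left out ...]
584 -0.316]] 0.14482725012652542
pocket [ 0.501 -0.284  0.008] [ 0.504 -0.29   0.011]
(370, 267) [[ 0.542 -0.22   0.04 ]]
(425, 245) [[ 0.583 -0.32   0.04 ]]
(407, 364) [[ 0.374 -0.282  0.04 ]]
(461, 346) [[ 0.405 -0.378  0.04 ]]
cab [ 0.061 -0.59   0.05 ] [0.347 0.382 0.761]
(525, 188) [ 0.338 -0.432  0.184]
(505, 252) [ 0.346 -0.449  0.004]
(570, 290) [ 0.163 -0.255  0.18 ]
(545, 350) [ 0.16  -0.266  0.022]
(625, 190) [ 0.193 -0.572  0.183]
(490, 388) [ 0.333 -0.429  0.034]
(530, 400) [ 0.332 -0.435  0.181]
(400, 470) [ 0.19  -0.274 -0.001]
log (275, 250) [ 0.682 -0.115  0.016]
log (300, 150) [ 0.763 -0.269  0.148]
log (347, 150) [ 0.775 -0.439  0.058]
log (262, 150) [ 0.817 -0.211  0.15 ]
```

```bash
cat >> h.py <<'E'
def rel(p,yaw_deg,obs=None,tilt=(0,0,0)):
    """slide(cm), angular(deg) from the present pose to TCP p pointing down with tool x at world azimuth yaw"""
    from plant import arm
    o=obs or arm.get_obs(); R0=R.from_rotvec(o["tcp_rot"])
    a=np.radians(yaw_deg); M=np.array([[np.cos(a),np.sin(a),0],[np.sin(a),-np.cos(a),0],[0,0,-1]]).T
    x=np.array([np.cos(a),np.sin(a),0]);z=np.array([0,0,-1.]);y=np.cross(z,x)
    Rt=R.from_matrix(np.c_[x,y,z])
    d=R0.inv().apply(np.array(p)-o["tcp_pos"])*100
    return np.round(d,2),np.round(np.degrees((R0.inv()*Rt).as_rotvec()),1)
E
python3 - <<'E'
from h import *; from plant import arm
print(rel((.589,-.03,.25),110.4)); print(rel((.42,-.30,.28),110.4))
E
```

```text
(array([ 54.03, -41.35,  -0.77]), array([  0. ,   0. , -89.7]))
(array([ 28.66, -22.08,  -3.77]), array([  0. ,   0. , -89.7]))
```

Request:
send_rows(commands=[{"slide": [2, -1.5, -4], "angular": [0, 0, -4], "jaw": 1}, {"slide": [5, -3.8, -5], "angular": [0, 0, -10], "jaw": 1}, {"slide": [8, -6.1, -5], "angular": [0, 0, -16], "jaw": 1}, {"slide": [11, -8.4, -5], "angular": [0, 0, -22], "jaw": 1}, {"slide": [14, -10.7, -5], "angular": [0, 0, -28], "jaw": 1}, {"slide": [17, -13, -5], "angular": [0, 0, -34], "jaw": 1}, {"slide": [20, -15.3, -5], "angular": [0, 0, -40], "jaw": 1}, {"slide": [23, -17.6, -5], "angular": [0, 0, -45], "jaw": 1}])

```text
clock: 1.42
tcp_pos: [0.3835, -0.3603, 0.2926]
tcp_rot: [2.634, 1.711, -0.0]
wrist_force: [-0.1, 0.3, -0.1]
finger_gap: 0.0852
```

Run:
```python
from h import *; from plant import arm
o=arm.get_obs();print(o["clock"],o["tcp_pos"],o["q"],o["wrist_force"])
print(rel((.589,-.03,.22),110.4))
```

```text
1.4167 [ 0.38354967 -0.36026178  0.29264863] [ 0.86341071  0.1454155  -0.21386795  1.75618641  0.03283617  1.24258407
  0.22237328] [-0.05905643  0.31032004 -0.08982193]
(array([38.53,  5.33,  7.25]), array([  0. ,   0. , -44.4]))
```

Request:
send_rows(commands=[{"slide": [4, 0.6, 0], "angular": [0, 0, -6], "jaw": 1}, {"slide": [8, 1.1, 0], "angular": [0, 0, -12], "jaw": 1}, {"slide": [12, 1.7, 0], "angular": [0, 0, -18], "jaw": 1}, {"slide": [16, 2.2, 0], "angular": [0, 0, -24], "jaw": 1}, {"slide": [20, 2.8, 0], "angular": [0, 0, -30], "jaw": 1}, {"slide": [24, 3.3, 0], "angular": [0, 0, -36], "jaw": 1}, {"slide": [28, 3.9, 1], "angular": [0, 0, -42], "jaw": 1}, {"slide": [32, 4.4, 2], "angular": [0, 0, -44.4], "jaw": 1}])

```text
clock: 2.08
tcp_pos: [0.5559, -0.0868, 0.2731]
tcp_rot: [1.793, 2.577, 0.001]
wrist_force: [-0.0, -0.5, -0.2]
finger_gap: 0.0852
```

Run:
```python
from h import *; from plant import arm,cams,search_frame,tip_of
np.set_printoptions(precision=4,suppress=True)
o=arm.get_obs();print(o["clock"],o["tcp_pos"],o["q"],o["wrist_force"])
c=cams.get_calibration("wrist");p,d=cams.camera("wrist"); cv2.imwrite("pics/w1.png",p[:,:,::-1])
print([(r["point"],r["score"],onz(c,[r["point"]],.088)) for r in tip_of("wrist","tin_base")])
P=cloud(c,d); m=(abs(P[:,:,2]-.088)<.012)&(np.hypot(P[:,:,0]-.589,P[:,:,1]+.03)<.06)
q=P[m]; print(len(q),cv2.minEnclosingCircle(q[:,:2].astype(np.float32)),np.median(q[:,2]))
print(rel((.589,-.03,.15),110.4))
```

```text
2.0833 [ 0.5559 -0.0868  0.2731] [ 0.5055  0.2471 -0.5123  1.6987  0.1286  1.2264  0.3179] [-0.0413 -0.4774 -0.1507]
[([382.9, 49.2], 0.65, array([[0.5595, 0.0629, 0.088 ]])), ([183.6, 200.7], 0.59, array([[ 0.4377, -0.1156,  0.088 ]])), ([373.3, 172.0], 0.56, array([[ 0.5912, -0.031 ,  0.088 ]]))]
4617 ((0.5899220108985901, -0.03227556124329567), 0.03463229537010193) 0.08590533031082553
(array([ 3.39,  4.79, 12.14]), array([ 0.1, -0.3,  0.5]))
```

View pics/w1.png

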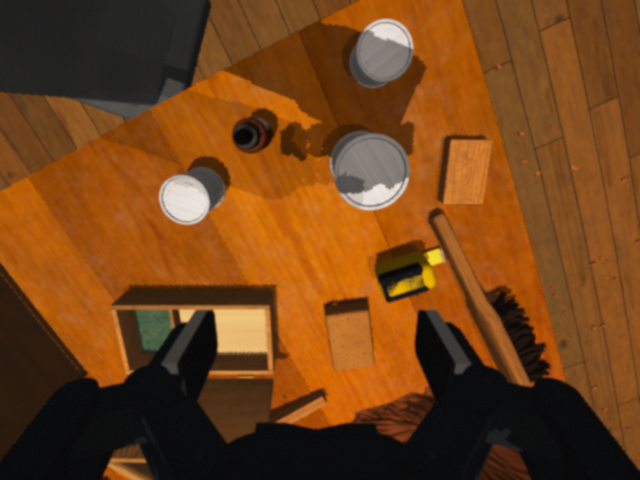

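The wrist view shows the big tin at (370,170). It sits at about (0.590,-0.0315), which agrees with the top camera. I'll descend on it.

Run:
```python
from h import *
print(rel((.590,-.0315,.14),110.4),rel((.590,-.0315,.045),110.4))
```

```text
(array([ 3.2 ,  4.83, 13.14]), array([ 0.1, -0.3,  0.5])) (array([ 3.15,  4.81, 22.64]), array([ 0.1, -0.3,  0.5]))
```

Request:
send_rows(commands=[{"slide": [1, 1.5, 3], "angular": [0, 0, 0], "jaw": 1}, {"slide": [2, 3, 6], "angular": [0, 0, 0], "jaw": 1}, {"slide": [3, 4.5, 9], "angular": [0, 0, 0], "jaw": 1}, {"slide": [3.2, 4.8, 11], "angular": [0, 0, 0], "jaw": 1}, {"slide": [3.2, 4.8, 12], "angular": [0, 0, 0], "jaw": 1}, {"slide": [3.2, 4.8, 12], "angular": [0, 0, 0], "jaw": 1}, {"slide": [3.2, 4.8, 12], "angular": [0, 0, 0], "jaw": 1}, {"slide": [3.2, 4.8, 12], "angular": [0, 0, 0], "jaw": 1}])

```text
clock: 2.85
tcp_pos: [0.5895, -0.0429, 0.154]
tcp_rot: [1.8, 2.572, 0.001]
wrist_force: [-0.2, 0.3, 0.3]
finger_gap: 0.0853
```

Run:
```python
from h import *; from plant import arm,cams
np.set_printoptions(precision=4,suppress=True)
o=arm.get_obs();print(o["clock"],o["tcp_pos"],o["q"],o["wrist_force"])
print(rel((.590,-.0315,.045),110.4))
c=cams.get_calibration("wrist");p,d=cams.camera("wrist"); cv2.imwrite("pics/w2.png",p[:,:,::-1])
P=cloud(c,d); m=(abs(P[:,:,2]-.088)<.01)&(np.hypot(P[:,:,0]-.589,P[:,:,1]+.03)<.05)
q=P[m]; print(len(q),cv2.minEnclosingCircle(q[:,:2].astype(np.float32)),np.median(q[:,2]))
```

```text
2.85 [ 0.5895 -0.0429  0.154 ] [ 0.3963  0.4096 -0.5065  1.7699  0.2303  1.0181  0.1532] [-0.2177  0.3135  0.3227]
(array([ 1.07,  0.41, 10.9 ]), array([ 0.1,  0.1, -0.4]))
9530 ((0.5898967981338501, -0.032176997512578964), 0.034632932394742966) 0.08594321365545891
```

View pics/w2.png

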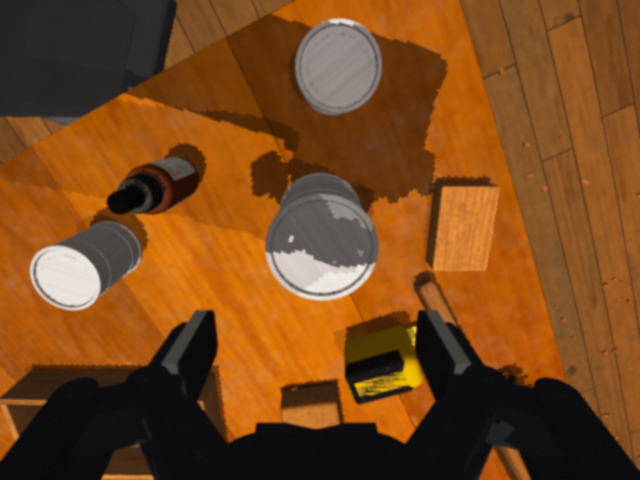

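The tin, now at (322,245), is well inside the fingers. The TCP is about 1.1 cm off in tool x, so I'll correct that while descending.

Request:
send_rows(commands=[{"slide": [0.5, 0.2, 0], "angular": [0, 0, 0], "jaw": 1}, {"slide": [1.1, 0.4, 0.5], "angular": [0, 0, 0], "jaw": 1}, {"slide": [1.1, 0.4, 3], "angular": [0, 0, 0], "jaw": 1}, {"slide": [1.1, 0.4, 3], "angular": [0, 0, 0], "jaw": 1}, {"slide": [1.1, 0.4, 3], "angular": [0, 0, 0], "jaw": 1}, {"slide": [1.1, 0.4, 3], "angular": [0, 0, 0], "jaw": 1}, {"slide": [1.1, 0.4, 3], "angular": [0, 0, 0], "jaw": 1}, {"slide": [1.1, 0.4, 3], "angular": [0, 0, 0], "jaw": 1}])

```text
clock: 3.57
tcp_pos: [0.5893, -0.0301, 0.1233]
tcp_rot: [1.798, 2.574, 0.001]
wrist_force: [-0.4, 0.3, -0.5]
finger_gap: 0.0857
```

Run:
```python
from h import *
print(rel((.590,-.032,.045),110.4))
```

```text
(array([-0.2 , -0.01,  7.83]), array([ 0.1,  0. , -0.3]))
```

Request:
send_rows(commands=[{"slide": [-0.2, 0, 1.5], "angular": [0, 0, 0], "jaw": 1}, {"slide": [-0.2, 0, 3], "angular": [0, 0, 0], "jaw": 1}, {"slide": [-0.2, 0, 4.5], "angular": [0, 0, 0], "jaw": 1}, {"slide": [-0.2, 0, 6], "angular": [0, 0, 0], "jaw": 1}, {"slide": [-0.2, 0, 7.2], "angular": [0, 0, 0], "jaw": 1}, {"slide": [-0.2, 0, 7.8], "angular": [0, 0, 0], "jaw": 1}, {"slide": [-0.2, 0, 7.8], "angular": [0, 0, 0], "jaw": 1}, {"slide": [-0.2, 0, 7.8], "angular": [0, 0, 0], "jaw": 1}])

```text
clock: 4.23
tcp_pos: [0.5896, -0.0318, 0.0446]
tcp_rot: [1.799, 2.575, 0.0]
wrist_force: [0.2, 0.1, 0.7]
finger_gap: 0.0854
```

Request:
send_rows(commands=[{"slide": [0, 0, 0], "angular": [0, 0, 0], "jaw": 0.8}, {"slide": [0, 0, 0], "angular": [0, 0, 0], "jaw": 0.7}, {"slide": [0, 0, 0], "angular": [0, 0, 0], "jaw": 0.6}, {"slide": [0, 0, 0], "angular": [0, 0, 0], "jaw": 0.5}, {"slide": [0, 0, 0], "angular": [0, 0, 0], "jaw": 0.4}, {"slide": [0, 0, 0], "angular": [0, 0, 0], "jaw": 0.4}, {"slide": [0, 0, 0], "angular": [0, 0, 0], "jaw": 0.4}, {"slide": [0, 0, 0], "angular": [0, 0, 0], "jaw": 0.4}])

```text
clock: 4.9
tcp_pos: [0.5903, -0.0318, 0.0458]
tcp_rot: [1.798, 2.574, 0.002]
wrist_force: [-0.4, -0.2, 5.9]
finger_gap: 0.0675
```

Run:
```python
from h import *; from plant import arm,cams
o=arm.get_obs();print(o)
print(rel((.590,-.032,.16),110.4))
```

```text
{'clock': 4.9, 'q': array([ 0.33756169,  0.54487348, -0.46261148,  1.84643109,  0.32209025,
        0.82217031,  0.06298577]), 'joint_vel': array([-0.00107194,  0.00046371, -0.00101271, -0.0006498 , -0.00214078,
       -0.00061902,  0.00038835]), 'tau': array([-6.83340375e-03, -4.36179292e+01, -4.53631192e+00, -1.75846410e+01,
        5.13110671e-02, -4.00757873e-01, -6.45154738e-03]), 'tcp_pos': array([ 0.59033534, -0.03184819,  0.04582965]), 'tcp_rot': array([1.79774745e+00, 2.57369297e+00, 1.52758433e-03]), 'wrist_force': array([-0.43333542, -0.1511531 ,  5.93104367]), 'torque': array([-0.03431596,  0.37024022, -0.03011397]), 'finger_gap': 0.06748134599766943}
(array([-2.000e-02, -1.000e-02, -1.142e+01]), array([ 0.1,  0.1, -0.3]))
```

Request:
send_rows(commands=[{"slide": [0, 0, -0.2], "angular": [0, 0, 0], "jaw": 0.4}, {"slide": [0, 0, -0.6], "angular": [0, 0, 0], "jaw": 0.4}, {"slide": [0, 0, -1.2], "angular": [0, 0, 0], "jaw": 0.4}, {"slide": [0, 0, -2.0], "angular": [0, 0, 0], "jaw": 0.4}, {"slide": [0, 0, -2.8], "angular": [0, 0, 0], "jaw": 0.4}, {"slide": [0, 0, -3.4], "angular": [0, 0, 0], "jaw": 0.4}, {"slide": [0, 0, -3.8], "angular": [0, 0, 0], "jaw": 0.4}, {"slide": [0, 0, -4.0], "angular": [0, 0, 0], "jaw": 0.4}])

```text
clock: 5.57
tcp_pos: [0.5898, -0.0319, 0.0854]
tcp_rot: [1.798, 2.574, 0.001]
wrist_force: [0.1, 0.8, -3.1]
finger_gap: 0.0674
```

Request:
send_rows(commands=[{"slide": [0, 0, -0.4], "angular": [0, 0, 0], "jaw": 0.4}, {"slide": [0, 0, -1.2], "angular": [0, 0, 0], "jaw": 0.4}, {"slide": [0, 0, -2.4], "angular": [0, 0, 0], "jaw": 0.4}, {"slide": [0, 0, -4.0], "angular": [0, 0, 0], "jaw": 0.4}, {"slide": [0, 0, -5.6], "angular": [0, 0, 0], "jaw": 0.4}, {"slide": [0, 0, -7.0], "angular": [0, 0, 0], "jaw": 0.4}, {"slide": [0, 0, -8.0], "angular": [0, 0, 0], "jaw": 0.4}, {"slide": [0, 0, -8.4], "angular": [0, 0, 0], "jaw": 0.4}])

```text
clock: 6.23
tcp_pos: [0.5904, -0.0317, 0.1708]
tcp_rot: [1.797, 2.573, 0.003]
wrist_force: [0.4, -0.2, -2.5]
finger_gap: 0.0671
```

Run:
```python
from h import *; from plant import arm,cams
o=arm.get_obs();print(o)
print(rel((.504,-.2885,.15),110.4))
```

```text
{'clock': 6.2333, 'q': array([ 0.3867516 ,  0.39250408, -0.51668488,  1.75384861,  0.22049078,
        1.04926268,  0.14419863]), 'joint_vel': array([ 0.01149713, -0.02860743, -0.00802437, -0.02182435, -0.02729802,
        0.07231415,  0.02000323]), 'tau': array([ 1.44458427e-01, -4.34305573e+01, -4.31692109e+00, -2.35804671e+01,
        1.30972537e-02,  1.09395669e-01,  5.41415677e-03]), 'tcp_pos': array([ 0.59041593, -0.03172478,  0.17077241]), 'tcp_rot': array([1.79715283, 2.5729392 , 0.00280393]), 'wrist_force': array([ 0.35277108, -0.19858917, -2.49390359]), 'torque': array([ 0.03762356,  0.00208616, -0.00082436]), 'finger_gap': 0.06710670126201572}
(array([-21.13, -16.96,   2.05]), array([ 0.2,  0.1, -0.3]))
```

Run:
```python
import numpy as np
t=np.arange(25)/24; s=10*t**3-15*t**4+6*t**5
for a in (0,8,16):
    print([(round(-21.1*(s[k]-s[a]),1),round(-17*(s[k]-s[a]),1),round(2*(s[k]-s[a]),1)) for k in range(a+1,a+9)])
```

```text
[(np.float64(-0.0), np.float64(-0.0), np.float64(0.0)), (np.float64(-0.1), np.float64(-0.1), np.float64(0.0)), (np.float64(-0.3), np.float64(-0.3), np.float64(0.0)), (np.float64(-0.7), np.float64(-0.6), np.float64(0.1)), (np.float64(-1.4), np.float64(-1.1), np.float64(0.1)), (np.float64(-2.2), np.float64(-1.8), np.float64(0.2)), (np.float64(-3.2), np.float64(-2.6), np.float64(0.3)), (np.float64(-4.4), np.float64(-3.6), np.float64(0.4))]
[(np.float64(-1.4), np.float64(-1.1), np.float64(0.1)), (np.float64(-2.9), np.float64(-2.3), np.float64(0.3)), (np.float64(-4.5), np.float64(-3.6), np.float64(0.4)), (np.float64(-6.1), np.float64(-4.9), np.float64(0.6)), (np.float64(-7.8), np.float64(-6.3), np.float64(0.7)), (np.float64(-9.4), np.float64(-7.5), np.float64(0.9)), (np.float64(-10.9), np.float64(-8.8), np.float64(1.0)), (np.float64(-12.2), np.float64(-9.9), np.float64(1.2))]
[(np.float64(-1.2), np.float64(-1.0), np.float64(0.1)), (np.float64(-2.2), np.float64(-1.8), np.float64(0.2)), (np.float64(-3.1), np.float64(-2.5), np.float64(0.3)), (np.float64(-3.7), np.float64(-3.0), np.float64(0.3)), (np.float64(-4.1), np.float64(-3.3), np.float64(0.4)), (np.float64(-4.3), np.float64(-3.5), np.float64(0.4)), (np.float64(-4.4), np.float64(-3.6), np.float64(0.4)), (np.float64(-4.4), np.float64(-3.6), np.float64(0.4))]
```

Request:
send_rows(commands=[{"slide": [-0.1, 0, 0], "angular": [0, 0, 0], "jaw": 0.4}, {"slide": [-0.2, -0.2, 0], "angular": [0, 0, 0], "jaw": 0.4}, {"slide": [-0.4, -0.3, 0], "angular": [0, 0, 0], "jaw": 0.4}, {"slide": [-0.8, -0.6, 0], "angular": [0, 0, 0], "jaw": 0.4}, {"slide": [-1.4, -1.1, 0], "angular": [0, 0, 0], "jaw": 0.4}, {"slide": [-2.2, -1.8, 0], "angular": [0, 0, 0], "jaw": 0.4}, {"slide": [-3.2, -2.6, 0], "angular": [0, 0, 0], "jaw": 0.4}, {"slide": [-4.4, -3.6, 0], "angular": [0, 0, 0], "jaw": 0.4}])

```text
clock: 6.9
tcp_pos: [0.5701, -0.0867, 0.1681]
tcp_rot: [-1.798, -2.576, 0.0]
wrist_force: [0.0, 0.5, -1.6]
finger_gap: 0.0675
```

Request:
send_rows(commands=[{"slide": [-1.4, -1.1, 0], "angular": [0, 0, 0], "jaw": 0.4}, {"slide": [-2.9, -2.3, 0], "angular": [0, 0, 0], "jaw": 0.4}, {"slide": [-4.5, -3.6, 0], "angular": [0, 0, 0], "jaw": 0.4}, {"slide": [-6.1, -4.9, 0], "angular": [0, 0, 0], "jaw": 0.4}, {"slide": [-7.8, -6.3, 0], "angular": [0, 0, 0], "jaw": 0.4}, {"slide": [-9.4, -7.5, 0], "angular": [0, 0, 0], "jaw": 0.4}, {"slide": [-10.9, -8.8, 0], "angular": [0, 0, 0], "jaw": 0.4}, {"slide": [-12.2, -9.9, 0], "angular": [0, 0, 0], "jaw": 0.4}])

```text
clock: 7.57
tcp_pos: [0.5179, -0.2373, 0.1682]
tcp_rot: [-1.802, -2.573, 0.002]
wrist_force: [-0.7, 0.3, -1.7]
finger_gap: 0.0672
```

Request:
send_rows(commands=[{"slide": [-1.2, -1.0, 0.1], "angular": [0, 0, 0], "jaw": 0.4}, {"slide": [-2.2, -1.8, 0.3], "angular": [0, 0, 0], "jaw": 0.4}, {"slide": [-3.1, -2.5, 0.6], "angular": [0, 0, 0], "jaw": 0.4}, {"slide": [-3.7, -3.0, 0.9], "angular": [0, 0, 0], "jaw": 0.4}, {"slide": [-4.1, -3.3, 1.2], "angular": [0, 0, 0], "jaw": 0.4}, {"slide": [-4.3, -3.4, 1.5], "angular": [0, 0, 0], "jaw": 0.4}, {"slide": [-4.4, -3.5, 1.7], "angular": [0, 0, 0], "jaw": 0.4}, {"slide": [-4.4, -3.5, 1.8], "angular": [0, 0, 0], "jaw": 0.4}])

```text
clock: 8.23
tcp_pos: [0.502, -0.2869, 0.1498]
tcp_rot: [-1.797, -2.576, -0.0]
wrist_force: [-0.1, 0.0, -2.5]
finger_gap: 0.0674
```

Run:
```python
from h import *; from plant import arm,cams
o=arm.get_obs();print(o["tcp_pos"],o["wrist_force"],o["q"])
print(rel((.504,-.2885,.15),110.4))
for n in["top","scene"]:
    p,d=cams.camera(n); cv2.imwrite(f"pics/{n}1.png",p[100:420,160:560,::-1])
o=arm.get_obs();print(o["clock"],o["wrist_force"])
```

```text
[ 0.50195158 -0.28692251  0.14976234] [-0.05741526  0.03122103 -2.46382209] [ 0.7795214   0.38234082 -0.41898752  1.80378178  0.18157604  0.99410178
  0.64015056]
(array([-0.22,  0.14, -0.02]), array([-0. , -0. , -0.2]))
8.3333 [-0.05371645  0.23221882 -2.60076205]
```

View pics/scene1.png

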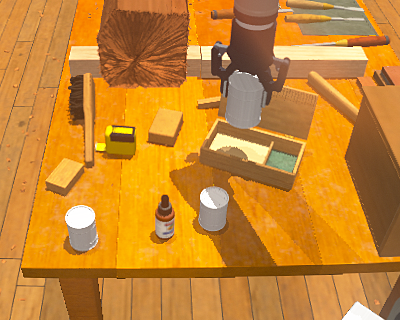

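View pics/top1.png

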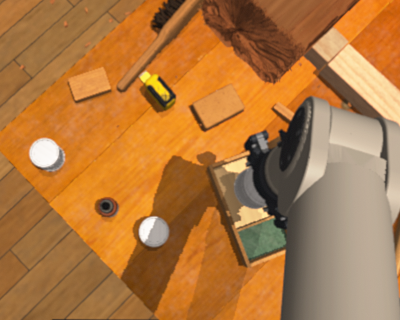

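The tin is over the large compartment and its weight is still 2.5 N, so all three pins are inside. I'll lower it slightly and start rocking about the mouth.

Request:
send_rows(commands=[{"slide": [0.2, 0.6, 0.5], "angular": [7, 0, 0], "jaw": 0.4}, {"slide": [0.2, 1.2, 1.0], "angular": [14, 0, 0], "jaw": 0.4}, {"slide": [0.2, 1.7, 1.3], "angular": [21, 0, 0], "jaw": 0.4}, {"slide": [0.2, 2.2, 1.6], "angular": [28, 0, 0], "jaw": 0.4}, {"slide": [0.2, 1.7, 1.4], "angular": [21, 0, 0], "jaw": 0.4}, {"slide": [0.2, 1.2, 1.2], "angular": [14, 0, 0], "jaw": 0.4}, {"slide": [0.2, 0.6, 1.1], "angular": [7, 0, 0], "jaw": 0.4}, {"slide": [0.2, 0.1, 1.0], "angular": [0, 0, 0], "jaw": 0.4}])

```text
clock: 9.0
tcp_pos: [0.5043, -0.2844, 0.1403]
tcp_rot: [1.793, 2.574, 0.007]
wrist_force: [-0.6, -0.4, -1.5]
finger_gap: 0.0675
```

Request:
send_rows(commands=[{"slide": [0, -0.6, 0], "angular": [-7, 0, 0], "jaw": 0.4}, {"slide": [0, -1.1, 0.1], "angular": [-14, 0, 0], "jaw": 0.4}, {"slide": [0, -1.6, 0.3], "angular": [-21, 0, 0], "jaw": 0.4}, {"slide": [0, -2.1, 0.5], "angular": [-28, 0, 0], "jaw": 0.4}, {"slide": [0, -1.6, 0.3], "angular": [-21, 0, 0], "jaw": 0.4}, {"slide": [0, -1.1, 0.1], "angular": [-14, 0, 0], "jaw": 0.4}, {"slide": [0, -0.6, 0], "angular": [-7, 0, 0], "jaw": 0.4}, {"slide": [0, 0, 0], "angular": [0, 0, 0], "jaw": 0.4}])

```text
clock: 9.67
tcp_pos: [0.502, -0.2887, 0.1428]
tcp_rot: [1.806, 2.567, -0.009]
wrist_force: [0.2, 0.4, -1.5]
finger_gap: 0.0674
```

```bash
cat > look.py <<'E'
from h import *; from plant import arm,cams
import sys
np.set_printoptions(precision=4,suppress=True)
o=arm.get_obs();print(o["clock"],o["tcp_pos"],o["wrist_force"],o["q"])
p,d=cams.camera("scene"); cv2.imwrite(f"pics/{sys.argv[1]}.png",cv2.resize(p[150:310,320:520,::-1],None,fx=3,fy=3))
print(rel((.502,-.287,.14),110.4),arm.get_obs()["wrist_force"])
E
python3 look.py s2
```

```text
9.6667 [ 0.502  -0.2887  0.1428] [ 0.1674  0.404  -1.5431] [ 0.7725  0.3896 -0.4121  1.8101  0.1921  0.9791  0.6252]
(array([-0.27, -1.05,  0.31]), array([0. , 0.3, 0.2])) [ 9.7932  3.2555 -0.6572]
```

View pics/s2.png

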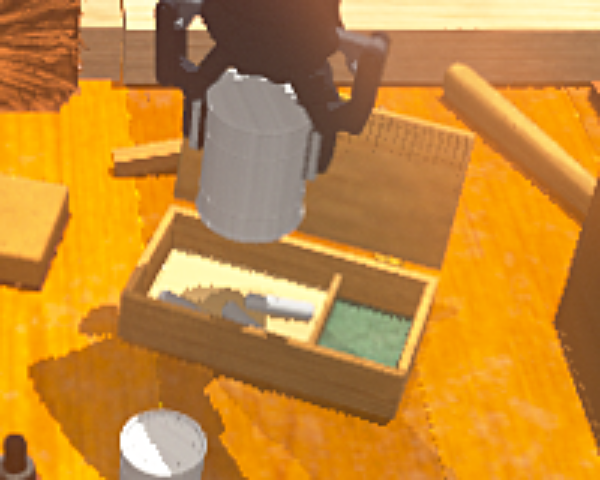

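The picture shows pins on the floor of the large compartment, two or possibly three of them, around (175,297), (245,315) and (285,307). I'll let the arm settle and then weigh the tin.

Request:
send_rows(commands=[{"slide": [0, 0, 0], "angular": [0, 0, 0], "jaw": 0.4}, {"slide": [0, 0, 0], "angular": [0, 0, 0], "jaw": 0.4}, {"slide": [0, 0, 0], "angular": [0, 0, 0], "jaw": 0.4}, {"slide": [0, 0, 0], "angular": [0, 0, 0], "jaw": 0.4}, {"slide": [0, 0, 0], "angular": [0, 0, 0], "jaw": 0.4}, {"slide": [0, 0, 0], "angular": [0, 0, 0], "jaw": 0.4}, {"slide": [0, 0, 0], "angular": [0, 0, 0], "jaw": 0.4}, {"slide": [0, 0, 0], "angular": [0, 0, 0], "jaw": 0.4}])

```text
clock: 10.38
tcp_pos: [0.5018, -0.2857, 0.1404]
tcp_rot: [1.8, 2.575, -0.0]
wrist_force: [-0.0, -0.3, 0.1]
finger_gap: 0.0674
```

```bash
python3 look.py s3
```

```text
10.3833 [ 0.5018 -0.2857  0.1404] [-0.0426 -0.3496  0.0634] [ 0.7732  0.391  -0.4139  1.8147  0.1865  0.974   0.6323]
(array([-0.13, -0.04,  0.04]), array([ 0. ,  0. , -0.3])) [-0.3678 -0.6618 -0.6816]
```

View pics/s3.png

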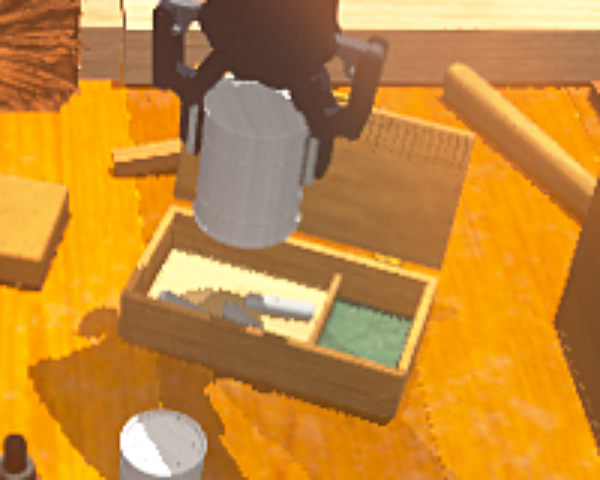

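Run:
```python
from h import *; from plant import arm,cams
f=[]
for i in range(10):
    p,d=cams.camera("top" if i else "wrist"); f.append(arm.get_obs()["wrist_force"])
    if not i: cv2.imwrite("pics/w4.png",p[:,:,::-1])
f=np.array(f); print(f[:,2],f.mean(0),arm.get_obs()["clock"])
```

```text
[-1.3016645  -2.006902   -1.09765868 -1.47800971 -1.07426392 -1.53590407
 -1.56606011 -0.56585613 -0.64345596 -1.34330145] [-0.12962348  0.20639515 -1.26130765] 10.9333
```

View pics/w4.png

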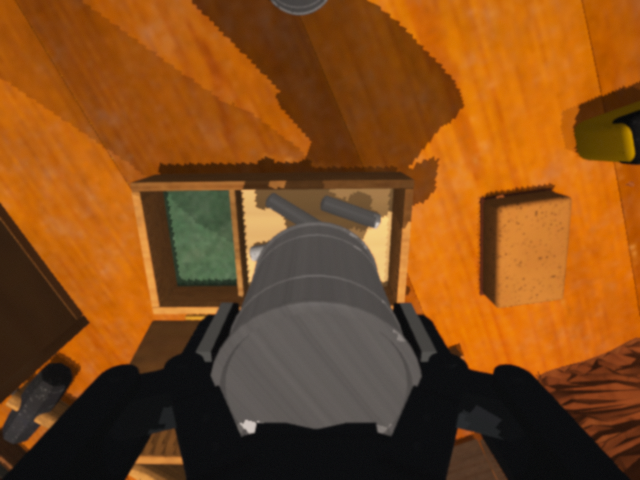

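Three pins seem to be out: wrist view (290,205), (350,210) and (258,252). The mean weight is 1.26 N, against about 1.1 N expected for an empty tin. I'll shake once more across the other axis and weigh again, to see whether it has stopped dropping.

Request:
send_rows(commands=[{"slide": [0.6, 0, 0], "angular": [0, -7, 0], "jaw": 0.4}, {"slide": [1.1, 0, 0.1], "angular": [0, -14, 0], "jaw": 0.4}, {"slide": [1.6, 0, 0.2], "angular": [0, -21, 0], "jaw": 0.4}, {"slide": [2.1, 0, 0.4], "angular": [0, -28, 0], "jaw": 0.4}, {"slide": [1.6, 0, 0.2], "angular": [0, -21, 0], "jaw": 0.4}, {"slide": [1.1, 0, 0.1], "angular": [0, -14, 0], "jaw": 0.4}, {"slide": [0.8, 0, 0], "angular": [0, -7, 0], "jaw": 0.4}, {"slide": [0.4, 0, 0], "angular": [0, 0, 0], "jaw": 0.4}])

```text
clock: 11.6
tcp_pos: [0.5023, -0.2799, 0.1421]
tcp_rot: [1.789, 2.573, -0.001]
wrist_force: [0.3, -0.6, -1.4]
finger_gap: 0.0674
```

Request:
send_rows(commands=[{"slide": [-0.4, 0, 0], "angular": [0, 7, 0], "jaw": 0.4}, {"slide": [-0.8, 0, 0], "angular": [0, 14, 0], "jaw": 0.4}, {"slide": [-1.3, 0, 0], "angular": [0, 20, 0], "jaw": 0.4}, {"slide": [-0.8, 0, 0], "angular": [0, 14, 0], "jaw": 0.4}, {"slide": [-0.4, 0, 0], "angular": [0, 7, 0], "jaw": 0.4}, {"slide": [0, 0, 0], "angular": [0, 0, 0], "jaw": 0.4}, {"slide": [0, 0, 0], "angular": [0, 0, 0], "jaw": 0.4}, {"slide": [0, 0, 0], "angular": [0, 0, 0], "jaw": 0.4}])

```text
clock: 12.27
tcp_pos: [0.5005, -0.279, 0.1404]
tcp_rot: [1.789, 2.573, -0.01]
wrist_force: [0.6, -0.1, -1.1]
finger_gap: 0.0671
```

Request:
send_rows(commands=[{"slide": [0, 1.5, 0], "angular": [0, 0, 0], "jaw": 0.4}, {"slide": [0, 1.5, 0], "angular": [0, 0, 0], "jaw": 0.4}, {"slide": [0, -1.5, 0], "angular": [0, 0, 0], "jaw": 0.4}, {"slide": [0, -1.5, 0], "angular": [0, 0, 0], "jaw": 0.4}, {"slide": [0.8, 1.5, 0], "angular": [0, 0, 0], "jaw": 0.4}, {"slide": [0.8, 1.5, 0], "angular": [0, 0, 0], "jaw": 0.4}, {"slide": [0, 0, 0], "angular": [0, 0, 0], "jaw": 0.4}, {"slide": [0, 0, 0], "angular": [0, 0, 0], "jaw": 0.4}])

```text
clock: 12.93
tcp_pos: [0.4997, -0.2848, 0.1401]
tcp_rot: [1.799, 2.566, -0.013]
wrist_force: [-0.4, -1.2, -1.1]
finger_gap: 0.0675
```

Request:
send_rows(commands=[{"slide": [0, 0, 0], "angular": [0, 0, 0], "jaw": 0.4}, {"slide": [0, 0, 0], "angular": [0, 0, 0], "jaw": 0.4}, {"slide": [0, 0, 0], "angular": [0, 0, 0], "jaw": 0.4}, {"slide": [0, 0, 0], "angular": [0, 0, 0], "jaw": 0.4}, {"slide": [0, 0, 0], "angular": [0, 0, 0], "jaw": 0.4}, {"slide": [0, 0, 0], "angular": [0, 0, 0], "jaw": 0.4}, {"slide": [0, 0, 0], "angular": [0, 0, 0], "jaw": 0.4}, {"slide": [0, 0, 0], "angular": [0, 0, 0], "jaw": 0.4}])

```text
clock: 13.6
tcp_pos: [0.5008, -0.2815, 0.1404]
tcp_rot: [1.794, 2.568, -0.01]
wrist_force: [-0.1, -0.3, -1.4]
finger_gap: 0.0671
```

```bash
python3 look.py s5
python3 - <<'E'
from h import *; from plant import arm,cams
f=[]
for i in range(16):
    p,d=cams.camera("top" if i else "wrist"); f.append(arm.get_obs()["wrist_force"])
    if not i: cv2.imwrite("pics/w5.png",p[:,:,::-1])
f=np.array(f); print(f[:,2].std(),f.mean(0),arm.get_obs()["clock"])
E
```

```text
13.6 [ 0.5008 -0.2815  0.1404] [-0.1212 -0.3248 -1.3771] [ 0.7379  0.3778 -0.3794  1.8287  0.1774  0.9598  0.633 ]
(array([-0.56, -0.08,  0.04]), array([-0. ,  0.6, -0.3])) [-0.0745 -0.6523 -0.8631]
0.533928327150802 [ 0.26167707  0.09126629 -1.41037597] 14.45
```

View pics/w5.png

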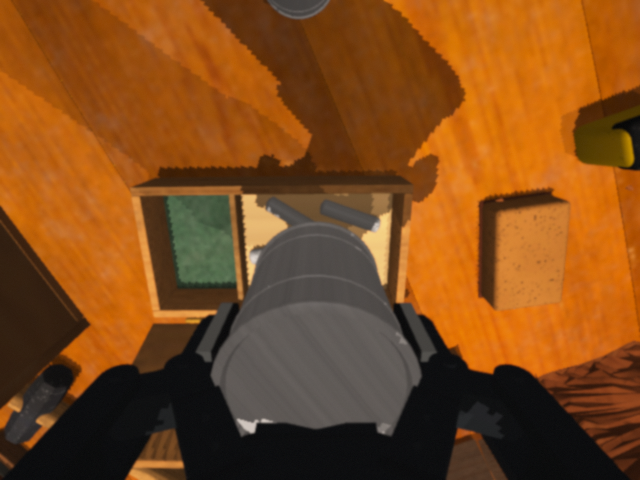

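View pics/s5.png

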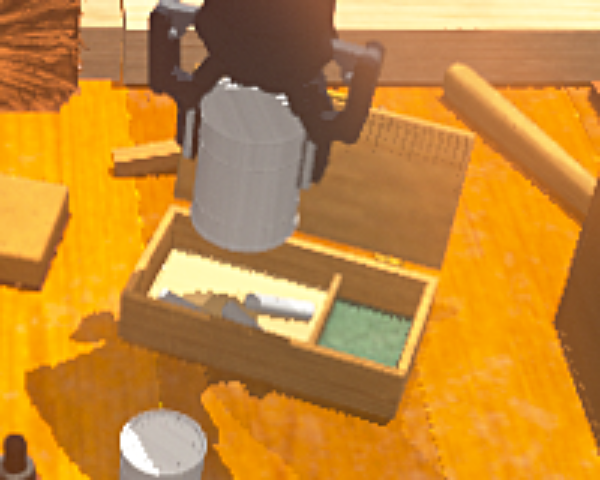

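The weight is unchanged within noise (about 1.3 N, down from 2.5 N), and three separate pins show in the scene view at (180,300), (240,312) and (285,305). I'll carry the tin back smoothly and then check the box unobstructed with the top camera.

Run:
```python
from h import *
a,b=rel((.590,-.0315,.14),110.4);print(a,b)
t=np.arange(17)/16; s=10*t**3-15*t**4+6*t**5
for k in (0,8):
    print([list(map(float,np.round(a[:2]*(s[j]-s[k]),1))) for j in range(k+1,k+9)])
```

```text
[20.41 16.99 -0.19] [-0.   0.6 -0.3]
[[0.0, 0.0], [0.3, 0.3], [1.0, 0.8], [2.1, 1.8], [3.7, 3.1], [5.6, 4.7], [7.8, 6.5], [10.2, 8.5]]
[[2.4, 2.0], [4.6, 3.8], [6.5, 5.4], [8.1, 6.7], [9.2, 7.7], [9.9, 8.2], [10.2, 8.5], [10.2, 8.5]]
```

Request:
send_rows(commands=[{"slide": [0.1, 0.1, 0], "angular": [0, 0.6, 0], "jaw": 0.4}, {"slide": [0.3, 0.3, 0], "angular": [0, 0.6, 0], "jaw": 0.4}, {"slide": [1.0, 0.8, 0], "angular": [0, 0.6, 0], "jaw": 0.4}, {"slide": [2.1, 1.8, 0], "angular": [0, 0.6, 0], "jaw": 0.4}, {"slide": [3.7, 3.1, 0], "angular": [0, 0.6, 0], "jaw": 0.4}, {"slide": [5.6, 4.7, 0], "angular": [0, 0.6, 0], "jaw": 0.4}, {"slide": [7.8, 6.5, 0], "angular": [0, 0.6, 0], "jaw": 0.4}, {"slide": [10.2, 8.5, 0], "angular": [0, 0.6, 0], "jaw": 0.4}])

```text
clock: 15.12
tcp_pos: [0.5456, -0.1555, 0.1393]
tcp_rot: [1.8, 2.574, -0.001]
wrist_force: [0.2, 0.0, -1.5]
finger_gap: 0.0673
```

Request:
send_rows(commands=[{"slide": [2.4, 2.0, 0], "angular": [0, 0, 0], "jaw": 0.4}, {"slide": [4.6, 3.8, 0], "angular": [0, 0, 0], "jaw": 0.4}, {"slide": [6.5, 5.4, 0], "angular": [0, 0, 0], "jaw": 0.4}, {"slide": [8.1, 6.7, 0], "angular": [0, 0, 0], "jaw": 0.4}, {"slide": [9.2, 7.7, 0], "angular": [0, 0, 0], "jaw": 0.4}, {"slide": [9.9, 8.2, 0], "angular": [0, 0, 0], "jaw": 0.4}, {"slide": [10.2, 8.5, 0], "angular": [0, 0, 0], "jaw": 0.4}, {"slide": [10.2, 8.5, 0], "angular": [0, 0, 0], "jaw": 0.4}])

```text
clock: 15.78
tcp_pos: [0.5903, -0.0305, 0.1392]
tcp_rot: [1.797, 2.577, 0.0]
wrist_force: [-1.1, 0.3, -1.4]
finger_gap: 0.0674
```

Run:
```python
from h import *; from plant import arm,cams
o=arm.get_obs();print(o["clock"],o["tcp_pos"],o["wrist_force"])
f=[]
for i in range(6):
    n="top" if i%2 else "scene"
    p,d=cams.camera(n); f.append(arm.get_obs()["wrist_force"])
    if i==0: a=p[190:310,340:490]
    if i==1: b=p[225:375,360:500]
cv2.imwrite("pics/t6.png",cv2.resize(b,None,fx=4,fy=4,interpolation=cv2.INTER_CUBIC)[:,:,::-1]);cv2.imwrite("pics/s6.png",cv2.resize(a,None,fx=4,fy=4,interpolation=cv2.INTER_CUBIC)[:,:,::-1])
print(np.mean(f,0))
print(rel((.590,-.0315,.0455),110.4))
```

```text
15.7833 [ 0.59025486 -0.03052042  0.13916366] [-1.11009535  0.27152333 -1.42187697]
[-0.38938186  0.12485046 -1.22438806]
(array([0.13, 0.06, 9.36]), array([-0. ,  0. , -0.4]))
```

View pics/t6.png

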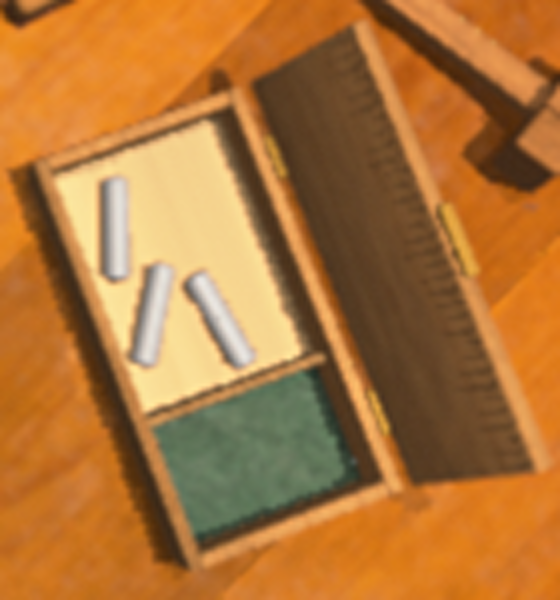

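View pics/s6.png

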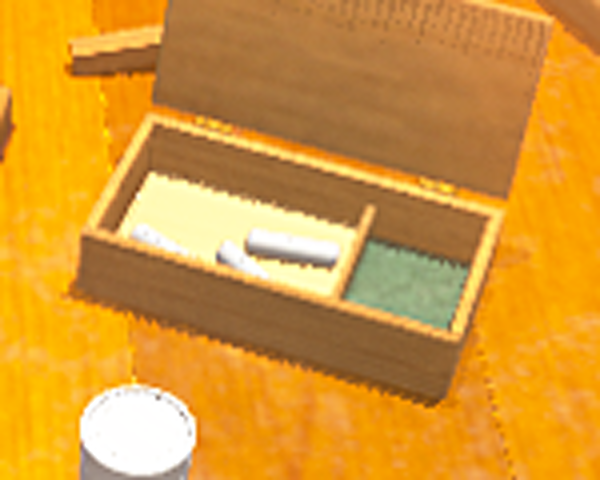

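All three pins lie flat in the large compartment: top crop (115,230), (152,315) and (220,320). I'll set the tin down.

Request:
send_rows(commands=[{"slide": [0.1, 0.1, 1], "angular": [0, 0, 0], "jaw": 0.4}, {"slide": [0.1, 0.1, 2.5], "angular": [0, 0, 0], "jaw": 0.4}, {"slide": [0.1, 0.1, 4.2], "angular": [0, 0, 0], "jaw": 0.4}, {"slide": [0.1, 0.1, 6], "angular": [0, 0, 0], "jaw": 0.4}, {"slide": [0.1, 0.1, 7.5], "angular": [0, 0, 0], "jaw": 0.4}, {"slide": [0.1, 0.1, 8.4], "angular": [0, 0, 0], "jaw": 0.4}, {"slide": [0.1, 0.1, 8.8], "angular": [0, 0, 0], "jaw": 0.4}, {"slide": [0.1, 0.1, 8.9], "angular": [0, 0, 0], "jaw": 0.4}])

```text
clock: 16.75
tcp_pos: [0.5902, -0.0304, 0.0492]
tcp_rot: [-1.799, -2.574, 0.001]
wrist_force: [0.2, -0.1, -1.3]
finger_gap: 0.0672
```

Request:
send_rows(commands=[{"slide": [0, 0, 0.1], "angular": [0, 0, 0], "jaw": 0.4}, {"slide": [0, 0, 0.2], "angular": [0, 0, 0], "jaw": 0.4}, {"slide": [0, 0, 0.3], "angular": [0, 0, 0], "jaw": 0.4}, {"slide": [0, 0, 0.35], "angular": [0, 0, 0], "jaw": 0.4}, {"slide": [0, 0, 0.4], "angular": [0, 0, 0], "jaw": 0.4}, {"slide": [0, 0, 0.4], "angular": [0, 0, 0], "jaw": 0.4}, {"slide": [0, 0, 0.4], "angular": [0, 0, 0], "jaw": 0.4}, {"slide": [0, 0, 0.4], "angular": [0, 0, 0], "jaw": 0.4}])

```text
clock: 17.42
tcp_pos: [0.5908, -0.0303, 0.0463]
tcp_rot: [1.799, 2.575, -0.0]
wrist_force: [-0.4, -0.5, -0.6]
finger_gap: 0.0673
```

Request:
send_rows(commands=[{"slide": [0, 0, 0.05], "angular": [0, 0, 0], "jaw": 0.4}, {"slide": [0, 0, 0.1], "angular": [0, 0, 0], "jaw": 0.4}, {"slide": [0, 0, 0.1], "angular": [0, 0, 0], "jaw": 0.4}, {"slide": [0, 0, 0.1], "angular": [0, 0, 0], "jaw": 0.85}, {"slide": [0, 0, 0.1], "angular": [0, 0, 0], "jaw": 1}, {"slide": [0, 0, 0.1], "angular": [0, 0, 0], "jaw": 1}, {"slide": [0, 0, 0.1], "angular": [0, 0, 0], "jaw": 1}, {"slide": [0, 0, 0.1], "angular": [0, 0, 0], "jaw": 1}])

```text
clock: 18.08
tcp_pos: [0.5908, -0.0303, 0.0451]
tcp_rot: [1.799, 2.575, -0.0]
wrist_force: [0.1, 0.5, -0.5]
finger_gap: 0.0856
```

Request:
send_rows(commands=[{"slide": [0, 0, -1], "angular": [0, 0, 0], "jaw": 1}, {"slide": [0, 0, -3], "angular": [0, 0, 0], "jaw": 1}, {"slide": [0, 0, -5], "angular": [0, 0, 0], "jaw": 1}, {"slide": [0, 0, -7], "angular": [0, 0, 0], "jaw": 1}, {"slide": [0, 0, -10], "angular": [0, 0, 0], "jaw": 1}, {"slide": [0, 0, -13], "angular": [0, 0, 0], "jaw": 1}, {"slide": [0, 0, -16], "angular": [0, 0, 0], "jaw": 1}, {"slide": [0, 0, -18], "angular": [0, 0, 0], "jaw": 1}])

```text
clock: 18.75
tcp_pos: [0.5919, -0.0299, 0.2293]
tcp_rot: [1.796, 2.572, 0.004]
wrist_force: [1.0, 0.1, -0.0]
finger_gap: 0.0848
```

Run:
```python
from h import *; from plant import arm,cams
np.set_printoptions(precision=4,suppress=True)
o=arm.get_obs();print(o["clock"],o["tcp_pos"],o["wrist_force"],o["q"])
p,d=cams.camera("scene"); cv2.imwrite("pics/s7.png",p[:,:,::-1])
p,d=cams.camera("top"); cv2.imwrite("pics/t7.png",p[:,:,::-1])
P=cloud(cams.get_calibration("top"),d)
q=P[225:370,360:500].reshape(-1,3);q=q[(q[:,2]>.05)&(q[:,2]<.2)]
bx=np.array([.349,-.937,0]);by=np.array([.937,.349,0]); o=np.array([.476,-.300,0])
x=(q-o)@bx;y=(q-o)@by; print("lid x",np.percentile(x,[1,50,99]),"y",np.percentile(y,[1,99]),"z",q[:,2].max())
for z in(.06,.08,.1,.12,.14): 
    m=abs(q[:,2]-z)<.006; print(z,np.percentile(x[m],[5,50,95]))
print(arm.get_obs()["clock"])
```

```text
18.75 [ 0.5919 -0.0299  0.2293] [ 0.957   0.1248 -0.0307] [ 0.3629  0.3335 -0.4852  1.6878  0.1685  1.1571  0.1847]
lid x [0.0512 0.0644 0.0805] y [-0.0934  0.093 ] z 0.14514207918025634
0.06 [0.0517 0.0536 0.0557]
0.08 [0.0564 0.0584 0.0602]
0.1 [0.0611 0.0631 0.065 ]
0.12 [0.0659 0.0679 0.0698]
0.14 [0.0709 0.0747 0.0794]
18.85
```

View pics/s7.png

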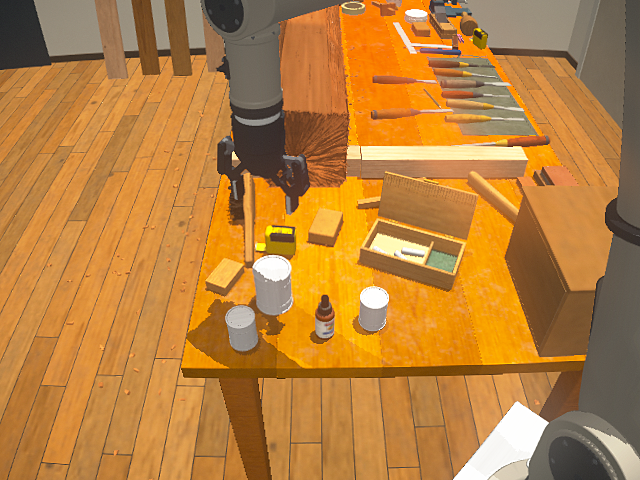

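View pics/t7.png

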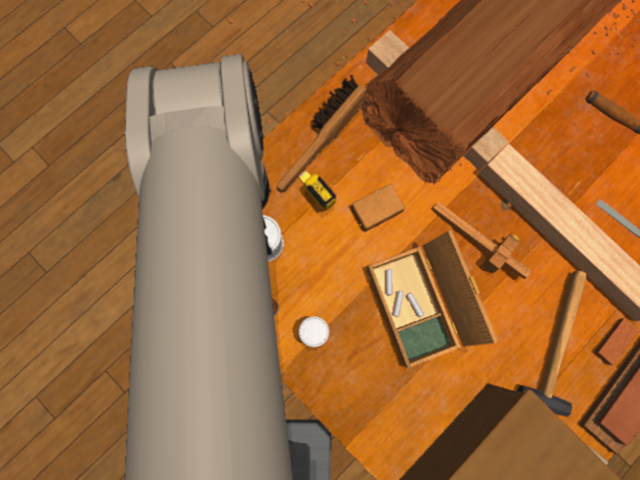

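The tin is standing upside down again at scene (273,284). Next I'll check for obstacles behind the lid.

Run:
```python
from h import *; from plant import arm,cams
C=cams.get_calibration("top")
P=cloud(C,np.load("pics/top0d.npy")).reshape(-1,3)
bx=np.array([.349,-.937,0]);by=np.array([.937,.349,0]); o=np.array([.476,-.300,0])
x=(P-o)@bx;y=(P-o)@by
print("rows y, cols x; max z (mm)"); xs=np.arange(.05,.25,.02); print((xs*1000).astype(int))
for yy in np.arange(-.12,.13,.03):
    print(round(yy*1000),[int(1000*np.max(P[(abs(y-yy)<.015)&(x>=a)&(x<a+.02),2],initial=-1)) for a in xs])
for bxv in (.15,.13): print(rel(o+bxv*bx+[0,0,.26],110.4))
```

```text
rows y, cols x; max z (mm)
[ 50  70  90 110 130 150 170 190 210 230]
-120 [2, 3, 3, 4, 3, 4, 2, 3, 2, 31]
-90 [130, 140, -1000, 1, 3, 3, 3, 3, 3, 2]
-60 [132, 141, -1000, 2, 4, 3, 2, 3, 3, 1]
-30 [132, 140, -1000, 4, 3, 2, 2, 42, 41, 4]
0 [134, 144, -1000, 3, 3, 52, 49, 44, 44, 2]
30 [133, 141, -1000, 1, 2, 52, 53, 53, 51, 1]
60 [137, 142, -1000, 0, 4, 31, 52, 52, 47, 3]
90 [137, 140, 1, 3, 28, 28, 2, 3, 3, 2]
120 [2, 3, 2, 22, 25, 22, 3, 3, 2, 54]
(array([-36.33, -20.23,  -2.98]), array([ 0.5,  0.2, -0.3]))
(array([-34.33, -20.24,  -2.98]), array([ 0.5,  0.2, -0.3]))
```

Request:
send_rows(commands=[{"slide": [-1, -0.6, -1.5], "angular": [0, 0, 0], "jaw": 0}, {"slide": [-3, -1.7, -2.5], "angular": [0, 0, 0], "jaw": 0}, {"slide": [-6, -3.3, -3], "angular": [0, 0, 0], "jaw": 0}, {"slide": [-9, -5, -3], "angular": [0, 0, 0], "jaw": 0}, {"slide": [-12, -6.7, -3], "angular": [0, 0, 0], "jaw": 0}, {"slide": [-15, -8.4, -3], "angular": [0, 0, 0], "jaw": 0}, {"slide": [-18, -10, -3], "angular": [0, 0, 0], "jaw": 0}, {"slide": [-21, -11.7, -3], "angular": [0, 0, 0], "jaw": 0}])

```text
clock: 19.52
tcp_pos: [0.5523, -0.2689, 0.2547]
tcp_rot: [-1.798, -2.575, 0.001]
wrist_force: [1.1, 0.1, -0.7]
finger_gap: -0.0001
```

Request:
send_rows(commands=[{"slide": [-3, -1.7, 0], "angular": [0, 0, 0], "jaw": 0}, {"slide": [-6, -3.3, 0], "angular": [0, 0, 0], "jaw": 0}, {"slide": [-9, -5, 0], "angular": [0, 0, 0], "jaw": 0}, {"slide": [-12, -6.7, 0], "angular": [0, 0, 0], "jaw": 0}, {"slide": [-14, -7.8, 0], "angular": [0, 0, 0], "jaw": 0}, {"slide": [-15.3, -8.5, 0], "angular": [0, 0, 0], "jaw": 0}, {"slide": [-15.3, -8.5, 0], "angular": [0, 0, 0], "jaw": 0}, {"slide": [-15.3, -8.5, 0], "angular": [0, 0, 0], "jaw": 0}])

```text
clock: 20.18
tcp_pos: [0.5261, -0.4396, 0.2546]
tcp_rot: [-1.798, -2.574, -0.002]
wrist_force: [-0.2, 0.8, -0.2]
finger_gap: -0.0
```

Run:
```python
from h import *; from plant import arm
bx=np.array([.349,-.937,0]);o=np.array([.476,-.300,0])
s=arm.get_obs();print(s["clock"],s["tcp_pos"],s["wrist_force"],s["finger_gap"],"boxx",(s["tcp_pos"]-o)@bx)
print(rel(o+.14*bx+[0,0,.123],110.4));print(rel(o+0*bx+[0,0,.123],110.4))
```

```text
20.1833 [ 0.52612546 -0.4396347   0.25460218] [-0.19751458  0.8141725  -0.20686331] -3.5397742626422176e-05 boxx 0.14833149448864633
(array([ 0.81,  0.17, 13.16]), array([ 0. , -0.1, -0.3]))
(array([14.81,  0.09, 13.19]), array([ 0. , -0.1, -0.3]))
```

Request:
send_rows(commands=[{"slide": [0, 0, 1.5], "angular": [0, 0, 0], "jaw": 0}, {"slide": [0, 0, 4], "angular": [0, 0, 0], "jaw": 0}, {"slide": [0, 0, 7], "angular": [0, 0, 0], "jaw": 0}, {"slide": [0, 0, 9.5], "angular": [0, 0, 0], "jaw": 0}, {"slide": [0, 0, 11.5], "angular": [0, 0, 0], "jaw": 0}, {"slide": [0, 0, 13], "angular": [0, 0, 0], "jaw": 0}, {"slide": [0, 0, 13], "angular": [0, 0, 0], "jaw": 0}, {"slide": [0, 0, 13], "angular": [0, 0, 0], "jaw": 0}])

```text
clock: 20.85
tcp_pos: [0.527, -0.4376, 0.125]
tcp_rot: [-1.794, -2.577, -0.002]
wrist_force: [1.1, 1.1, 0.9]
finger_gap: 0.0
```

Request:
send_rows(commands=[{"slide": [1, 0, 0], "angular": [0, 0, 0], "jaw": 0}, {"slide": [2, 0, 0], "angular": [0, 0, 0], "jaw": 0}, {"slide": [3, 0, 0], "angular": [0, 0, 0], "jaw": 0}, {"slide": [4, 0, 0], "angular": [0, 0, 0], "jaw": 0}, {"slide": [5, 0, 0], "angular": [0, 0, 0], "jaw": 0}, {"slide": [6, 0, 0], "angular": [0, 0, 0], "jaw": 0}, {"slide": [7, 0, 0], "angular": [0, 0, 0], "jaw": 0}, {"slide": [8, 0, 0], "angular": [0, 0, 0], "jaw": 0}])

```text
clock: 21.52
tcp_pos: [0.4982, -0.3649, 0.1256]
tcp_rot: [1.799, 2.575, -0.001]
wrist_force: [-0.3, -1.4, 1.0]
finger_gap: 0.0003
```

```bash
python3 look.py s8
```

```text
21.5167 [ 0.4982 -0.3649  0.1256] [-0.2506 -1.4029  0.9726] [ 0.8044  0.4622 -0.3179  1.7316  0.17    0.9738  0.7732]
(array([ 6.93,  3.  , -1.45]), array([-0. , -0.1, -0.2])) [-0.691   2.8668  0.2149]
```

View pics/s8.png

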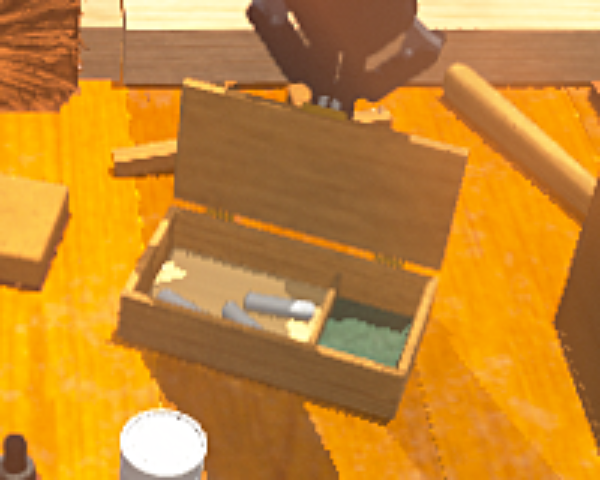

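The lid is coming forward and is near upright. I'll keep pushing.

Request:
send_rows(commands=[{"slide": [1, 0, 0], "angular": [0, 0, 0], "jaw": 0}, {"slide": [2, 0, 0], "angular": [0, 0, 0], "jaw": 0}, {"slide": [3, 0, 0], "angular": [0, 0, 0], "jaw": 0}, {"slide": [4, 0, 0], "angular": [0, 0, 0], "jaw": 0}, {"slide": [5, 0, 0.2], "angular": [0, 0, 0], "jaw": 0}, {"slide": [6, 0, 0.4], "angular": [0, 0, 0], "jaw": 0}, {"slide": [7, 0, 0.6], "angular": [0, 0, 0], "jaw": 0}, {"slide": [8, 0, 0.8], "angular": [0, 0, 0], "jaw": 0}])

```text
clock: 22.23
tcp_pos: [0.4704, -0.2892, 0.1169]
tcp_rot: [-1.799, -2.575, 0.0]
wrist_force: [0.1, 0.2, 0.2]
finger_gap: 0.0001
```

```bash
python3 look.py s9
```

```text
22.2333 [ 0.4704 -0.2892  0.1169] [0.0979 0.1612 0.1702] [ 0.7549  0.3717 -0.3446  1.895   0.1572  0.9014  0.6857]
(array([-1.15,  3.03, -2.38]), array([-0.1, -0.2, -0.1])) [-1.037   1.5818  0.2388]
```

View pics/s9.png

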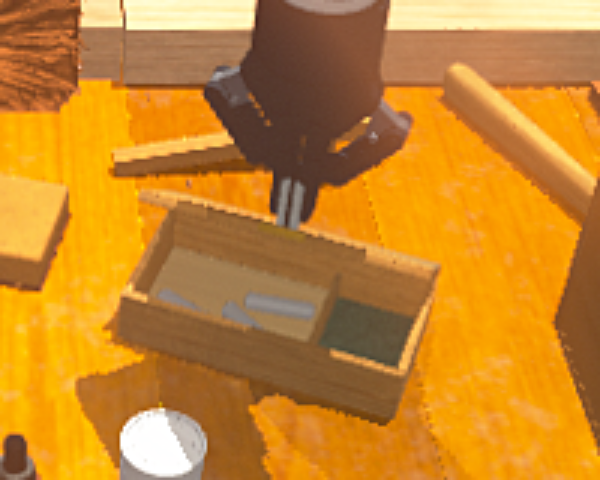

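Request:
send_rows(commands=[{"slide": [0, 0, -1], "angular": [0, 0, 0], "jaw": 0}, {"slide": [0, 0, -3], "angular": [0, 0, 0], "jaw": 0}, {"slide": [0, 0, -5], "angular": [0, 0, 0], "jaw": 0}, {"slide": [0, 0, -7], "angular": [0, 0, 0], "jaw": 0}, {"slide": [0, 0, -9], "angular": [0, 0, 0], "jaw": 0}, {"slide": [0, 0, -11], "angular": [0, 0, 0], "jaw": 0}, {"slide": [0, 0, -12], "angular": [0, 0, 0], "jaw": 0}, {"slide": [0, 0, -12], "angular": [0, 0, 0], "jaw": 0}])

```text
clock: 22.95
tcp_pos: [0.4726, -0.2915, 0.2404]
tcp_rot: [1.796, 2.57, 0.0]
wrist_force: [0.8, 0.3, 0.3]
finger_gap: 0.0001
```

```bash
python3 look.py s10
python3 - <<'E'
from h import *; from plant import cams
p,d=cams.camera("scene"); cv2.imwrite("pics/s11.png",p[:,:,::-1]); C=cams.get_calibration("scene")
P=cloud(C,d)
bx=np.array([.349,-.937,0]);by=np.array([.937,.349,0]); o=np.array([.476,-.300,0])
x=(P-o)@bx;y=(P-o)@by
for a in(-.045,-.02,0,.03,.045): print(a,[round(float(np.median(P[(abs(x-a)<.004)&(abs(y-b)<.01)&(P[:,:,2]<.2)][:,2])),4) for b in (-.08,0,.08)])
for n,c,h in (("tin",(.590,-.0315),.088),("oil",(.471,-.040),.102)):
    m=(np.hypot(P[:,:,0]-c[0],P[:,:,1]-c[1])<.05)&(abs(P[:,:,2]-h)<.006); print(n,P[m].mean(0),m.sum())
E
```

```text
22.95 [ 0.4726 -0.2915  0.2404] [0.7525 0.269  0.3359] [ 0.78    0.2423 -0.3615  1.7646  0.0944  1.1454  0.7404]
(array([-0.65,  2.97,  9.85]), array([ 0.1,  0.1, -0.3])) [ 0.6582 -0.0255 -0.0958]
-0.045 [0.0415, 0.0349, 0.0735]
-0.02 [0.0715, 0.0695, 0.0227]
0 [0.0071, 0.0162, 0.0108]
0.03 [0.0548, -0.6909, 0.0551]
0.045 [-0.6922, -0.6914, -0.6958]
tin [ 0.59000609 -0.02878255  0.08798399] 899
oil [ 0.47072722 -0.04099641  0.10006743] 42
```

View pics/s11.png

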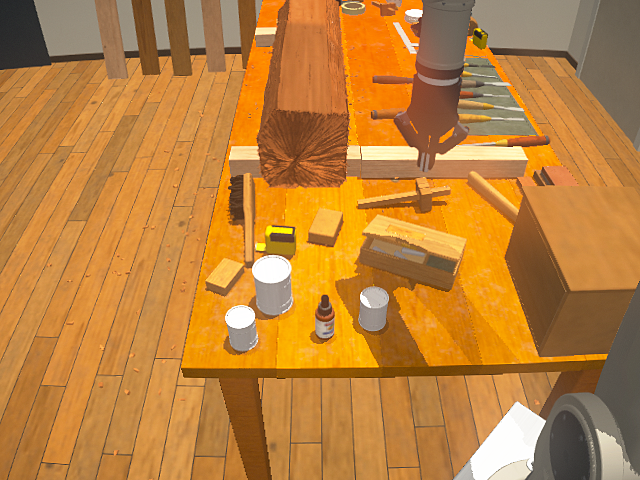

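The lid is still half down, either falling slowly or stuck. I'll wait one call.

Request:
send_rows(commands=[{"slide": [0, 0, 0], "angular": [0, 0, 0], "jaw": 0}, {"slide": [0, 0, 0], "angular": [0, 0, 0], "jaw": 0}, {"slide": [0, 0, 0], "angular": [0, 0, 0], "jaw": 0}, {"slide": [0, 0, 0], "angular": [0, 0, 0], "jaw": 0}, {"slide": [0, 0, 0], "angular": [0, 0, 0], "jaw": 0}, {"slide": [0, 0, 0], "angular": [0, 0, 0], "jaw": 0}, {"slide": [0, 0, 0], "angular": [0, 0, 0], "jaw": 0}, {"slide": [0, 0, 0], "angular": [0, 0, 0], "jaw": 0}])

```text
clock: 23.72
tcp_pos: [0.471, -0.2904, 0.2372]
tcp_rot: [1.799, 2.575, -0.0]
wrist_force: [0.5, 0.2, 0.9]
finger_gap: 0.0002
```

```bash
cat > lid.py <<'E'
from h import *; from plant import cams,arm
import sys
p,d=cams.camera("scene"); cv2.imwrite(f"pics/{sys.argv[1]}.png",cv2.resize(p[190:310,320:500,::-1],None,fx=4,fy=4))
P=cloud(cams.get_calibration("scene"),d)
bx=np.array([.349,-.937,0]);by=np.array([.937,.349,0]); o=np.array([.476,-.300,0])
x=(P-o)@bx;y=(P-o)@by
for a in(-.045,-.02,0,.03,.045): print(a,[round(float(np.median(P[(abs(x-a)<.004)&(abs(y-b)<.012)&(P[:,:,2]<.2)&(P[:,:,2]>-.1)][:,2])),4) for b in (-.08,-.04,0,.04,.08)])
print(arm.get_obs()["clock"])
E
python3 lid.py s12
```

```text
-0.045 [0.046, 0.039, 0.0326, 0.0477, 0.0501]
-0.02 [0.0513, 0.0513, 0.0501, 0.0501, 0.0507]
0 [0.0505, 0.0503, 0.0501, 0.0504, 0.05]
0.03 [0.0495, 0.05, 0.0502, 0.0498, 0.0503]
0.045 [0.0499, 0.0501, 0.0496, 0.0498, 0.0497]
23.7667
```

View pics/s12.png

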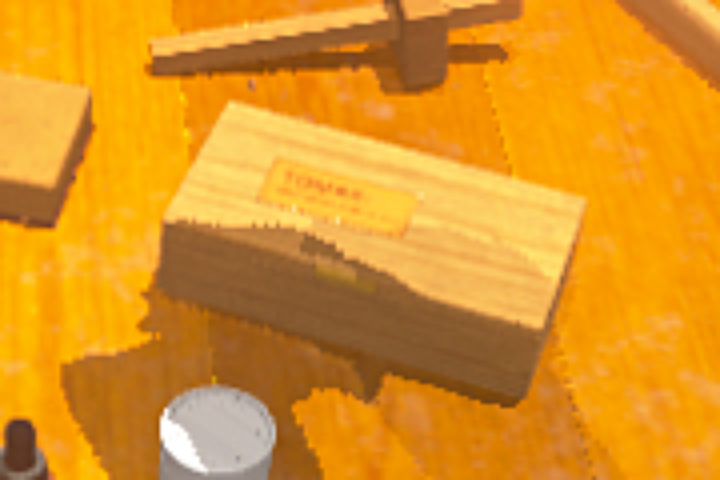

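The lid is shut flat at z ≈ 0.050 all over. The tin, oil bottle and tape measure stand as before, and the gripper is clear of everything. I'll hand the job in.

```bash
python3 -c "
from plant import ticket; print(ticket.hand_in())"
```

```text
the job is handed in; nothing more can be done
None
```

The job is done and handed in at about 24 s of the 72 s allowed. I lifted the tin mouth down, rocked it to about 28° over the large compartment until the pins fell, gave it one more shake, stood it back mouth down, and pushed the lid shut.

My last checks showed:
- **Pins:** the top and scene cameras showed all three lying flat in the large compartment before the lid closed.
- **Weight:** it fell from about 2.5 N to 1.2–1.4 N and stayed there after the extra shake. The force reading was noisy, and an empty tin should read about 1.1 N. That fits empty, but it doesn't rule out one pin left inside by itself, so I relied on counting the pins.
- **Tin:** it stands upright at about (0.590, −0.030), with its base at 0.088 m.
- **Lid:** it took about a second to settle, then measured flat at about 0.050 m across the top. Some depth readings along the front edge were lower, which I put down to the box's front face.
- **Oil bottle and tape measure:** the bottle measured within about 1 mm of its starting place. I checked the tape measure only by eye, and it looked the same.
- **Gripper:** it was holding clear above the box at hand-in, touching nothing.

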